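# Snap the clip lid onto the wide tub

## Task

Close the wide, low tub with the loose clip lid: set the lid level on the tub and press it straight down until the clip arms on both sides snap under the collar and the lid sits fully home. Leave the tub standing upright and let go of the lid; leave the narrow, tall tub where it is.

Things in the scene. Friction and masses are not known exactly. Their poses are not given: they have to be found in the camera images.
- lid_center (a point): Centre of the bar handle of the grey plastic clip lid (loose, 0.14 kg, 79 mm tall, standing on its plug, handle up). Axes: z up along the lid's axis, x along the bar. Bar: solid, 60 mm long (x), 14 mm wide (y), 28 mm tall; top 14 mm above this point, upper face of the round plate (112 mm across, 5 mm thick) 14 mm below it. 65 mm above the foot of the plug.
- lid_seat (a point): Centre of the underside of the lid's plate, 19 mm below the handle centre; same axes. Below it a centring plug, 46 mm deep, 90 mm across, tapers to 62 mm at its foot. A spring-hinged clip arm hangs at each end of the x axis (127 mm over both), hooks 19 mm down. Set down on the wide tub, hooks stop on its collar about 11 mm above home; 8 to 15 N straight down snaps them under it.
- wide_tub: White plastic tub, round, open at the top, the wide, low one: 70 mm tall, 110 mm across the sloping collar at its rim, mouth 92 mm; loose, about 0.6 kg. Origin: centre of its underside, z up. The lid fits it any way round; its hooks catch the ledge under the collar, 12 mm below the rim. When home the plate rests on the rim: the plate's underside 70 mm, the handle centre 89 mm above this origin.
- narrow_tub: White plastic tub of the same pattern, the narrow, tall one: 95 mm tall, 74 mm across its collar, mouth 56 mm; loose, about 0.45 kg. The lid does not fit it. Origin: centre of its underside, z up. To be left alone.
Things that resemble listed ones, but are neither listed nor needed, are in the scene too. Leave any red look-alike of the wide_tub alone. What is shaped like the part that bears lid_center but purple is not meant.

How it is judged:
By the outcome, as a careful person would: the job done as asked, in the order asked, and still so for the second after the job is handed in, with the robot touching nothing.
It also fails if it takes over 40 s, if anything falls off the work surface, if the arm or the gripper's body presses on something with over 40 N, if the wrist force passes 120 N, or if a joint passes its speed limit or range.

## Robot

A 6-joint arm with a two-finger parallel gripper is mounted at the origin on the work surface; the furniture and walls round the work are solid. World frame = base frame: x ahead of the robot, y to its left, z up, the work surface at z = 0. Lengths are in mm, angles in rad, forces in N, time in s.
With the tool pointing down it reaches from about 300 to 1000 mm from the base axis. Payload 5.1 kg.
Tool frame: the origin (TCP) lies on the centre line of the jaws, within the pads' length; the fingertips stand 22 mm ahead of it and the grasp point (between the pads) lies 3 mm ahead of it (manip.tips_ahead is the distance from the TCP to the fingertips, in mm); z points along the fingers, y is the line along which they close (so a half turn about z gives the same grasp; the last joint's range is limited). The gripper opens to 95 mm and grips with 3 to 60 N. Pads are 20 mm wide; open, the fingers measure 119 mm over their backs; the gripper's body (75 mm by 180 mm) begins 59 mm behind the grasp point.
Start: joints at [1.086, 0.124, 1.65, -0, 1.367, -0.083], TCP at [254.218, 598.212, 236.656] pointing down, gripper open.
Joint ranges: [-2.61, 2.61], [-1.02, 2.33], [0.03, 2.71], [-1.35, 4.49], [0.32, 2.68], [-2.91, 2.91]. Speed limits (rad/s): [2.57, 2.57, 3.14, 3.14, 3.14, 3.14].

## Interface

Orientations are given as a unit quaternion [w, x, y, z].
In Python, from bench import manip, ungrasp, gripper_close, vision gives the robot as it stands. Calls block until the motion is done:
- manip.movep(position, orientation): joint-space move of the TCP to a pose.
- manip.move_l(position, frame=None, v=150): straight line of the TCP; frame=None keeps the orientation; v is the mean speed in mm/s.
- manip.move_joints(angles): joint-space move.
- ungrasp() and gripper_close(): open the fingers fully, or close them until they stop; the grip force is fixed at half the most.
- manip.hold(seconds).
- manip.inverse_kinematics(position, orientation): joint angles nearest the present ones, or None.
- vision.camera(name): name is "scene" or "top" or "wrist"; returns the picture (384x512x3 uint8, red, green, blue); there is no depth.
- vision.camera_info(name): a dict with "fovy" (degrees; the focal length in pixels is half the picture's height over the tangent of half this angle, whatever the lens; pixels are square), "cx", "cy" (the principal point, pixels), "D" ([k1, k2, p1, p2, k3] as OpenCV has them; the pictures are not rectified), "R" (3x3) and "t" (3): a world point X has camera coordinates R X + t; the wrist camera has in their place "T_tool_cam" (4x4, takes a point from camera to tool coordinates, whose origin is the TCP and whose axes are the flange's). Camera axes: x right, y down, z forward; pixel columns grow to the right and rows downward; lengths in mm; the calibration is good to about 2 mm. A picture is of the moment at which its call begins: read the wrist's pose just before it. camera_info takes no time and is no camera call.
A pose or a line that the arm cannot do raises manip.Unreachable and nothing moves.
- manip.sign_off(): hands the job in; it is judged then, once.
Readings, each from a call of its own:
- manip.get_time(): time.
- manip.get_joint_pos(): joint angles.
- manip.get_joint_vel(): joint speeds.
- manip.get_joint_torque(): joint torques, N m.
- manip.get_position(): TCP position.
- manip.get_tcp_rot(): TCP orientation.
- manip.get_contact_force(): force on the tool from outside, world axes, zero at the start.
- manip.get_ft_torque(): the same for the moment, N m.
- manip.get_finger_gap(): finger opening in mm.
- manip.get_grip_force(): force on a finger pad.
Only numpy, scipy, OpenCV 4.12 (cv2) and the standard library are available. Lean on these libraries where they do the work, as an engineer would, in place of code of your own. Each camera call takes 0.05 s, during which the arm holds its last target. There are 200 camera calls.

## Working session

There is one attempt and no reset: what is moved stays moved. The work goes in short steps, each a Python script; the robot and the scene stay as the last script left them, time stands still between calls to the robot, and variables do not carry over. Pictures are saved under pics/ and viewed, at most 10 in all, crops included, and the job is handed in when it is done.

```bash
mkdir -p pics; python3 - <<'E'
from bench import manip, vision
import cv2, numpy as np
a=[]
for n in ("scene","top"):
    im=vision.camera(n); np.save(f"pics/{n}.npy",im); a.append(im)
    i=vision.camera_info(n); print(n,{k:np.round(np.array(v),3).tolist() for k,v in i.items()})
cv2.imwrite("pics/a.png",cv2.cvtColor(a[0],cv2.COLOR_RGB2BGR))
cv2.imwrite("pics/b.png",cv2.cvtColor(a[1],cv2.COLOR_RGB2BGR))
print(vision.camera_info("wrist"),manip.get_time(),manip.get_tcp_rot())
E
```

```text
scene {'fovy': 52.253, 'cx': 259.799, 'cy': 188.192, 'D': [-0.018, 0.0, 0.0, 0.0, 0.0], 'R': [[0.885, -0.465, -0.018], [-0.353, -0.646, -0.677], [0.304, 0.605, -0.736]], 't': [-515.768, 254.4, 1312.678]}
top {'fovy': 48.124, 'cx': 256.184, 'cy': 197.237, 'D': [-0.148, 0.0, 0.0, 0.0, 0.0], 'R': [[0.026, -1.0, -0.001], [-0.997, -0.026, -0.07], [0.07, 0.003, -0.998]], 't': [5.183, 598.618, 1366.669]}
{'fovy': 71.53822012244044, 'cx': 250.1112037335889, 'cy': 193.34418387793784, 'D': array([-0.00601644,  0.        ,  0.        ,  0.        ,  0.        ]), 'T_tool_cam': array([[-9.83653878e-04, -9.70775716e-01, -2.39986545e-01,
         6.69881582e+01],
       [ 9.99998774e-01, -6.62527684e-04, -1.41877490e-03,
         2.10398822e-01],
       [ 1.21831449e-03, -2.39987647e-01,  9.70775177e-01,
        -1.49184428e+02],
       [ 0.00000000e+00,  0.00000000e+00,  0.00000000e+00,
         1.00000000e+00]])} 0.1 [-2.48600152e-04  1.99550072e-01  9.79887203e-01 -8.80875022e-04]
```

View pics/a.png

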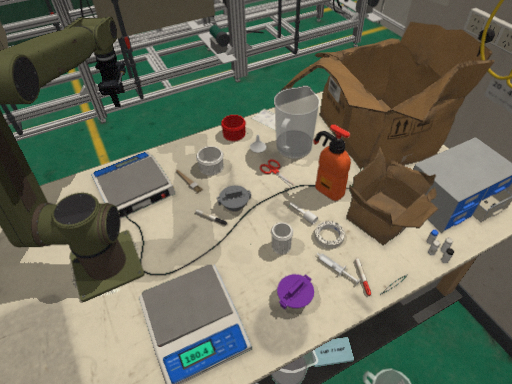

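View pics/b.png

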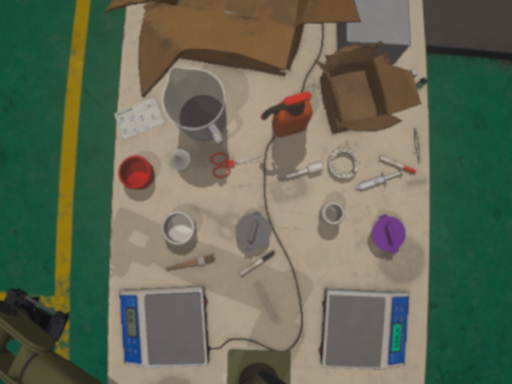

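The top view shows the grey lid at (253,233), an open white tub at (179,228), a smaller white one at (331,213), a red look-alike at (136,172), a purple lid at (388,234) and a white ring at (343,163). The grey lid and the white tub at (179,228) fit the description: right colour, and the tub is the wide one. I'll confirm with a crop and get positions.

```bash
cat > h.py <<'E'
import numpy as np, cv2
from bench import manip, vision
from scipy.spatial.transform import Rotation as Ro
def K(i):
    f=192/np.tan(np.radians(i["fovy"])/2); return np.array([[f,0,i["cx"]],[0,f,i["cy"]],[0,0,1]])
def rays(px,i,R,t):  # R,t world->cam
    u=cv2.undistortPoints(np.array(px,float).reshape(-1,1,2),K(i),np.array(i["D"])).reshape(-1,2)
    d=np.c_[u,np.ones(len(u))]@R; return -R.T@t,d
def onz(px,z,i,R,t):
    c,d=rays(px,i,R,t); return c+d*((z-c[2])/d[:,2])[:,None]
def fixed(n):
    i=vision.camera_info(n); return i,np.array(i["R"]),np.array(i["t"])
def wrist():
    i=vision.camera_info("wrist"); q=np.array(manip.get_tcp_rot()); p=np.array(manip.get_position())
    im=vision.camera("wrist")
    T=np.eye(4);T[:3,:3]=Ro.from_quat(q[[1,2,3,0]]).as_matrix();T[:3,3]=p
    W=np.linalg.inv(T@i["T_tool_cam"]); return im,(i,W[:3,:3],W[:3,3])
def down(yaw):  # tool z down, tool x at yaw in world
    m=Ro.from_euler("z",yaw)*Ro.from_euler("x",np.pi); q=m.as_quat(); return q[[3,0,1,2]]
E
python3 - <<'E'
from h import *
t=fixed("top"); s=fixed("scene")
for n,a,b,za,zb in (("lid",(253,233),(234,198),51,51),("tub",(179,228),(209,157),70,70),("nar",(331,213),(282,231),95,95),("red",(136,172),(234,124),70,70)):
    print(n,onz([a],za,*t).round(0),onz([b],zb,*s).round(0))
im=np.load("pics/top.npy")[150:290,110:410]; im2=np.load("pics/scene.npy")[105:265,165:345]
a=cv2.resize(im,None,fx=2.6,fy=2.6,interpolation=cv2.INTER_CUBIC)[:, :780]
b=cv2.resize(im2,None,fx=1.3,fy=1.3)
cv2.imwrite("pics/c.png",cv2.cvtColor(np.vstack([a,np.pad(b,((0,0),(0,780-b.shape[1]),(0,0)))]),cv2.COLOR_RGB2BGR))
E
```

```text
lid [[483.  28.  51.]] [[487.  19.  51.]]
tub [[493. 258.  70.]] [[486. 247.  70.]]
nar [[ 551. -210.   95.]] [[ 550. -222.   95.]]
red [[665. 403.  70.]] [[663. 390.  70.]]
```

View pics/c.png

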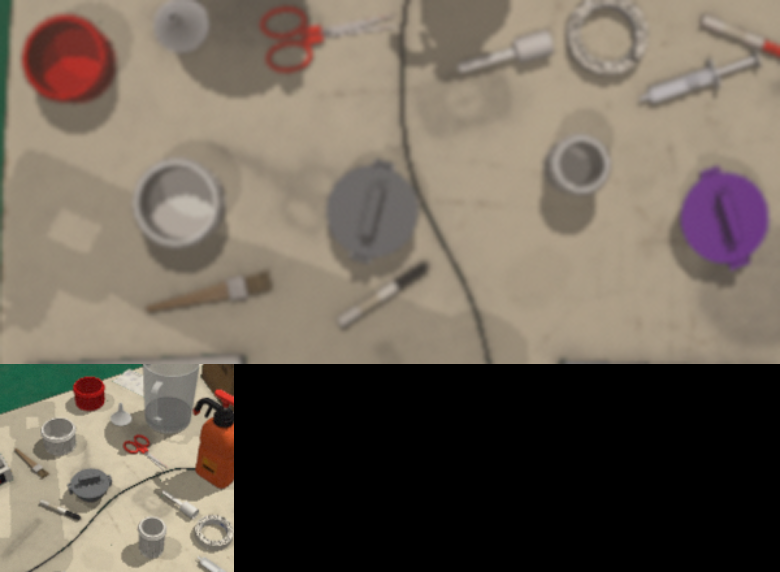

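Confirmed: grey clip lid (crop centre (372,212)) and wide white tub (crop (178,203)); the narrow tub at (580,165), red tub and purple lid are the others. Next come the wrist pictures from above the tub, then the lid.

```bash
python3 - <<'E'
from h import *
import pickle
o=[]
for n,p in (("tub",(490,253)),("lid",(485,25))):
    manip.movep([p[0],p[1],260],down(2.89)); manip.hold(0.15)
    im,c=wrist(); o.append(im); pickle.dump((im,c),open(f"pics/{n}.pkl","wb"))
    print(n,manip.get_position(),manip.get_time())
cv2.imwrite("pics/d.png",cv2.cvtColor(cv2.resize(np.hstack(o),(800,300),interpolation=cv2.INTER_AREA),cv2.COLOR_RGB2BGR))
E
```

```text
tub [489.70937683 253.78391124 259.91794714] 1.8417
lid [485.15806267  26.14705728 259.95259151] 2.95
```

View pics/d.png

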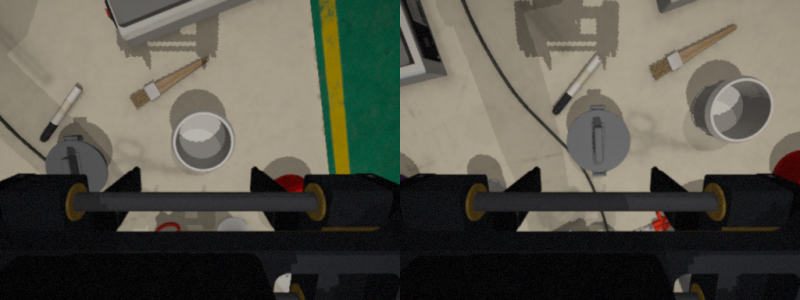

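```bash
cat > m.py <<'E'
from h import *
import pickle
out=[]
for n,(u,v) in (("tub",(260,182)),("lid",(255,180))):
    im,c=pickle.load(open(f"pics/{n}.pkl","rb"))
    hsv=cv2.cvtColor(im,cv2.COLOR_RGB2HSV).astype(int)
    x0,y0=u-60,v-60
    sub=hsv[y0:y0+120,x0:x0+120]
    if n=="tub": print("prof",[tuple(sub[60,k,1:]) for k in range(4,118,3)])
    else: print("lprof",[tuple(sub[60,k,1:]) for k in range(4,118,3)])
    v3=cv2.resize(im[y0:y0+120,x0:x0+120],(400,400),interpolation=cv2.INTER_CUBIC); out.append(v3)
cv2.imwrite("pics/e.png",cv2.cvtColor(np.hstack(out),cv2.COLOR_RGB2BGR))
E
python3 m.py
```

```text
prof [(np.int64(40), np.int64(161)), (np.int64(48), np.int64(161)), (np.int64(44), np.int64(161)), (np.int64(45), np.int64(163)), (np.int64(40), np.int64(164)), (np.int64(29), np.int64(125)), (np.int64(15), np.int64(175)), (np.int64(23), np.int64(88)), (np.int64(27), np.int64(76)), (np.int64(17), np.int64(118)), (np.int64(19), np.int64(124)), (np.int64(22), np.int64(127)), (np.int64(19), np.int64(124)), (np.int64(24), np.int64(126)), (np.int64(22), np.int64(125)), (np.int64(18), np.int64(127)), (np.int64(18), np.int64(129)), (np.int64(20), np.int64(127)), (np.int64(18), np.int64(128)), (np.int64(20), np.int64(126)), (np.int64(27), np.int64(124)), (np.int64(21), np.int64(124)), (np.int64(25), np.int64(123)), (np.int64(21), np.int64(124)), (np.int64(21), np.int64(123)), (np.int64(19), np.int64(123)), (np.int64(29), np.int64(104)), (np.int64(26), np.int64(98)), (np.int64(21), np.int64(72)), (np.int64(11), np.int64(69)), (np.int64(18), np.int64(72)), (np.int64(17), np.int64(178)), (np.int64(27), np.int64(141)), (np.int64(45), np.int64(163)), (np.int64(42), np.int64(165)), (np.int64(43), 
[... 531 characters left out ...]
104)), (np.int64(5), np.int64(103)), (np.int64(20), np.int64(78)), (np.int64(0), np.int64(92)), (np.int64(5), np.int64(102)), (np.int64(7), np.int64(103)), (np.int64(11), np.int64(90)), (np.int64(8), np.int64(93)), (np.int64(5), np.int64(105)), (np.int64(2), np.int64(104)), (np.int64(7), np.int64(106)), (np.int64(7), np.int64(106)), (np.int64(7), np.int64(105)), (np.int64(2), np.int64(103)), (np.int64(5), np.int64(105)), (np.int64(5), np.int64(104)), (np.int64(5), np.int64(104)), (np.int64(2), np.int64(103)), (np.int64(41), np.int64(138)), (np.int64(44), np.int64(158)), (np.int64(41), np.int64(157)), (np.int64(39), np.int64(156)), (np.int64(39), np.int64(150)), (np.int64(43), np.int64(147))]
```

View pics/e.png

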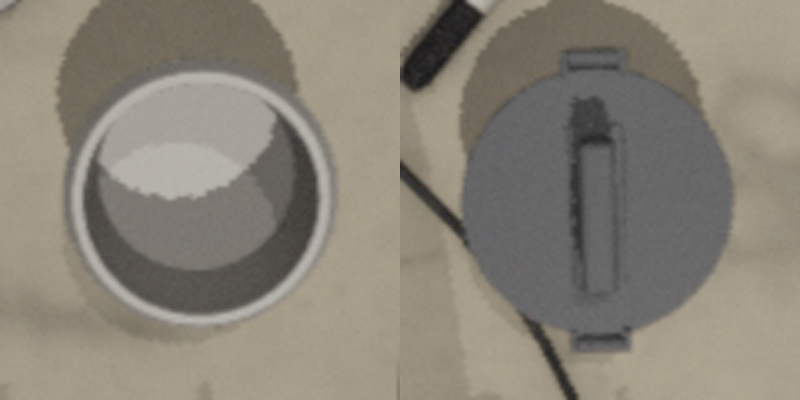

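The left crop shows the tub's bright rim ring, centred near (201,197). The right crop shows the lid with its bar at (598,215) and clips at (594,60) and (601,341). I'll fit circles and the yaw.

```bash
cat > fit.py <<'E'
from h import *
import pickle
def blob(m,near):
    m=cv2.morphologyEx(m.astype(np.uint8),cv2.MORPH_CLOSE,np.ones((3,3)))
    cs=cv2.findContours(m,cv2.RETR_EXTERNAL,cv2.CHAIN_APPROX_NONE)[0]
    cs=[c for c in cs if cv2.contourArea(cv2.convexHull(c))>2000]
    return min(cs,key=lambda c:np.hypot(*(cv2.boundingRect(c)[0]+cv2.boundingRect(c)[2]/2-near[0],cv2.boundingRect(c)[1]+cv2.boundingRect(c)[3]/2-near[1])))[:,0].astype(float)
def circ(p):
    k=np.ones(len(p),bool)
    for _ in range(8):
        s=np.linalg.lstsq(np.c_[2*p[k],np.ones(k.sum())],(p[k]**2).sum(1),rcond=None)[0]
        r=np.sqrt(s[2]+s[:2]@s[:2]); e=np.hypot(*(p-s[:2]).T)-r; k=np.abs(e)<max(1.2,1.5*np.median(abs(e)))
    return s[:2],r,e,k
if __name__=="__main__":
    im,c=pickle.load(open("pics/tub.pkl","rb")); h=cv2.cvtColor(im,cv2.COLOR_RGB2HSV).astype(int)
    p=blob((h[...,2]>150)&(h[...,1]<28),(260,182)); p=onz(p,70,*c)[:,:2]
    s,r,e,k=circ(p); print("tub",s,r,k.mean())
    im,c=pickle.load(open("pics/lid.pkl","rb")); h=cv2.cvtColor(im,cv2.COLOR_RGB2HSV).astype(int)
    px=blob((h[...,1]<16)&(h[...,2]>80)&(h[...,2]<125),(255,180)); p=onz(px,51,*c)[:,:2]
    s,r,e,k=circ(p); print("lid",s,r,k.mean())
    o=p[e>3]; d=o-s
    a=d@np.array([1,-.2])>0
    print(a.sum(),(~a).sum(),d[a].mean(0),d[~a].mean(0))
    v=d[a].mean(0)-d[~a].mean(0); print("yaw arms",np.arctan2(v[1],v[0]))
    # bar top edges from crop e.png: ends at crop (597,140),(599,293)
    b=onz([[195+(x-400)*.3,120+y*.3] for x,y in ((597,140),(599,293))],79,*c)[:,:2]
    print("bar",b,b.mean(0),np.arctan2(*(b[0]-b[1])[::-1]))
E
python3 fit.py
```

```text
tub [494.97003681 265.56911887] 49.6600558627629 0.9861751152073732
lid [490.70166628  29.53679356] 54.571927235867605 0.7591836734693878
23 26 [ 59.81184008 -13.10095544] [-59.11112067  13.54404132]
yaw arms -0.22041249625419332
bar [[461.70831321  37.1100672 ]
 [519.53158835  23.33309806]] [490.61995078  30.22158263] 2.9076936276229493
```

```bash
python3 - <<'E'
from h import *
q=down(2.91)
manip.movep([490.7,29.8,140],q)
manip.move_l([490.7,29.8,77],v=80); print(manip.get_position(),manip.get_contact_force())
gripper_close(); print(manip.get_finger_gap(),manip.get_grip_force(),manip.get_contact_force(),manip.get_ft_torque())
manip.move_l([490.7,29.8,180],v=120); print(manip.get_finger_gap(),manip.get_contact_force(),manip.get_ft_torque())
manip.move_l([495,265.6,180],v=200); manip.hold(.2)
print(manip.get_position(),manip.get_tcp_rot(),manip.get_finger_gap(),manip.get_time())
im,c=wrist(); a=im
b=vision.camera("scene")
cv2.imwrite("pics/f.png",cv2.cvtColor(np.hstack([a[40:260,60:460],cv2.resize(b[90:200,130:330],(400,220))]),cv2.COLOR_RGB2BGR))
E
```

```text
[491.10867039  29.7727972   77.38230319] [0.85078923 0.21155083 0.21440593]Traceback (most recent call last):
  File "<stdin>", line 5, in <module>
NameError: name 'gripper_close' is not defined
```

```bash
python3 - <<'E'
from h import *
from bench import gripper_close
gripper_close(); print(manip.get_finger_gap(),manip.get_grip_force(),manip.get_contact_force(),manip.get_ft_torque())
manip.move_l([490.7,29.8,180],v=120); print(manip.get_finger_gap(),manip.get_contact_force(),manip.get_ft_torque())
manip.move_l([495,265.6,180],v=200); manip.hold(.2)
print(manip.get_position(),manip.get_tcp_rot(),manip.get_finger_gap(),manip.get_time())
im,c=wrist(); a=im
b=vision.camera("scene")
cv2.imwrite("pics/f.png",cv2.cvtColor(np.hstack([a[40:260,60:460],cv2.resize(b[90:200,130:330],(400,220))]),cv2.COLOR_RGB2BGR))
E
```

```text
13.993164951794272 29.974390268325806 [-0.07442331 -0.42518433 -0.57606304] [-0.02112783 -0.00520192  0.05858494]
14.269624476219416 [-0.08165212 -0.16321582 -1.11778253] [-0.01550817 -0.00184315 -0.01040471]
[495.15168498 264.88908939 180.0883304 ] [7.81434988e-05 1.16106461e-01 9.93236771e-01 3.37110579e-06] 14.084635476386861 8.2167
```

View pics/f.png

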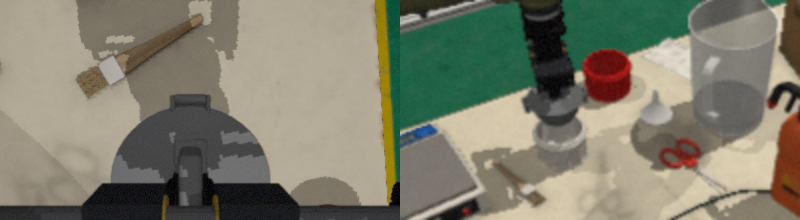

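The lid is gripped level (handle at (190,165) in the left crop) and hangs above the tub. I'll lower it in steps and watch the force.

```bash
python3 - <<'E'
from h import *
for z in (150,135,125,118,115,113,111,109):
    manip.move_l([495,265.6,z],v=80); f=manip.get_contact_force()
    print(z,np.round(manip.get_position(),1),np.round(f,1),np.round(manip.get_ft_torque(),2),round(manip.get_time(),2))
    if f[2]>6 or np.hypot(f[0],f[1])>8: break
E
```

```text
150 [494.6 265.5 149.1] [ 0.1  0.1 -2.2] [0.03 0.02 0.01] 8.84
135 [494.4 265.4 134. ] [ 0.6 -0.2 -1.1] [ 0.03 -0.01  0.03] 9.18
125 [494.5 265.4 124.1] [ 0.3 -0.1 -1.1] [ 0. -0. -0.] 9.45
118 [494.7 265.5 117.4] [-0.2 -0.  -1.6] [ 0.02 -0.02  0.03] 9.7
115 [494.9 265.7 114.9] [-0.3  0.7 -1.2] [0.13 0.21 0.  ] 9.95
113 [495.  265.7 113.1] [-1.4 -0.2  1. ] [ 0.24  0.42 -0.03] 10.2
111 [495.2 265.8 111.5] [-3.4  1.2  4.5] [0.22 0.57 0.05] 10.45
109 [495.2 265.8 109.5] [-3.6  0.9  4.8] [0.19 0.66 0.12] 10.7
```

```bash
python3 - <<'E'
from h import *
x,y=495.,265.6
def rep(z):
    f=manip.get_contact_force(); m=manip.get_ft_torque()
    print(z,np.round([x,y],1),np.round(manip.get_position(),1),np.round(f,1),np.round(m,2),round(manip.get_time(),2)); return f,m
u=np.array([np.cos(-.23),np.sin(-.23)])
for z in (109.5,108.5,107.5,106.5,105.5,104.5,103.5,102.5,101.5):
    fx=np.array(manip.get_contact_force())[:2]@u
    d=np.clip(fx*.4,-1.5,1.5)*u; x+=d[0]; y+=d[1]
    manip.move_l([x,y,z],v=40); f,m=rep(z)
    if f[2]>25 or np.hypot(f[0],f[1])>12: break
E
```

```text
109.5 [493.5 265.9] [494.1 266.  109.6] [0.9 0.9 0.5] [ 0.25 -0.16  0.03] 10.95
108.5 [493.8 265.9] [494.  265.8 108.4] [-0.   1.7  1.5] [ 0.15 -0.19 -0.  ] 11.2
107.5 [493.7 265.9] [493.4 265.7 107. ] [ 1.6 -0.4 -0.3] [ 0.07 -0.22  0.02] 11.45
106.5 [494.3 265.8] [493.9 265.5 106. ] [ 0.8 -0.3 -0.6] [-0.04 -0.06  0.02] 11.7
105.5 [494.6 265.7] [494.2 265.6 105. ] [ 0.1  0.8 -2.6] [-0.01 -0.05 -0.02] 11.95
104.5 [494.6 265.7] [494.3 265.6 104.1] [-0.   0.4 -2.7] [0.04 0.03 0.02] 12.2
103.5 [494.5 265.7] [494.3 265.7 103.1] [-0.6  0.4 -2.6] [ 0.07 -0.02 -0.01] 12.45
102.5 [494.3 265.8] [494.  265.7 102.1] [ 0.4  0.6 -4.2] [ 0.11 -0.04 -0.06] 12.7
101.5 [494.4 265.7] [494.6 265.8 101.8] [-0.1 -0.4 -0.7] [0.03 0.03 0.05] 12.95
```

```bash
python3 - <<'E'
from h import *
for z in (100.5,99.5,98.5,97.5,96.5,95.5):
    manip.move_l([494.4,265.7,z],v=40); f=manip.get_contact_force()
    print(z,np.round(manip.get_position(),1),np.round(f,1),np.round(manip.get_ft_torque(),2),round(manip.get_finger_gap(),1),round(manip.get_time(),2))
    if f[2]>18: break
b=vision.camera("scene"); im,c=wrist()
cv2.imwrite("pics/g.png",cv2.cvtColor(np.hstack([im[40:260,60:460],cv2.resize(b[110:190,150:290],(385,220),interpolation=cv2.INTER_CUBIC)]),cv2.COLOR_RGB2BGR))
E
```

```text
100.5 [494.8 265.9 101. ] [ 0.4  0.1 -0.6] [ 0.04  0.07 -0.01] 13.7 13.2
99.5 [494.8 265.9 101. ] [-2.3 -0.5  6. ] [-0.16  0.5   0.02] 13.3 13.45
98.5 [494.8 265.9 100.9] [-6.2 -2.3 11. ] [-0.37  0.99 -0.02] 13.5 13.7
97.5 [494.8 265.9 100.9] [-7.8 -3.9 15.7] [-0.68  1.41 -0.01] 13.8 13.95
96.5 [494.9 265.9 100.9] [-10.6  -3.8  20. ] [-0.82  1.85 -0.03] 13.4 14.2
```

View pics/g.png

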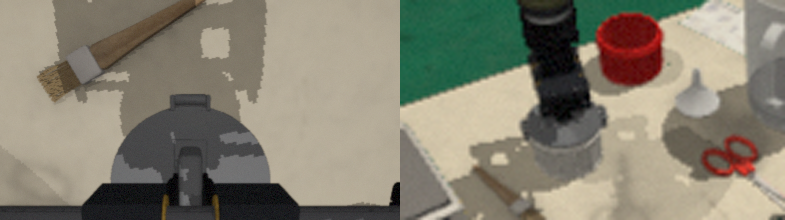

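The hard stop is at TCP z 101, where 101.4 was predicted for home, and the plate rests on the rim. I'll unload, release, back off and inspect.

```bash
python3 - <<'E'
from h import *
from fit import blob,circ
from bench import ungrasp
manip.move_l([494.8,265.9,101],v=40); print(np.round(manip.get_contact_force(),1))
ungrasp(); manip.hold(.2)
manip.move_l([494.8,265.9,150],v=100)
manip.move_l([494.8,255,290],v=200); manip.hold(.2)
im,c=wrist(); b=vision.camera("scene"); print(manip.get_time(),manip.get_contact_force())
h=cv2.cvtColor(im,cv2.COLOR_RGB2HSV).astype(int)
px=blob((h[...,1]<16)&(h[...,2]>80)&(h[...,2]<125),(255,180)); p=onz(px,75,*c)[:,:2]
s,r,e,k=circ(p); print("lid",s,r,k.mean(),px.mean(0))
u,v=px.mean(0).astype(int)
cv2.imwrite("pics/i.png",cv2.cvtColor(np.hstack([cv2.resize(im[v-60:v+60,u-60:u+60],(400,400),interpolation=cv2.INTER_CUBIC),cv2.resize(b[115:195,170:250],(400,400),interpolation=cv2.INTER_CUBIC)]),cv2.COLOR_RGB2BGR))
E
```

```text
[ 0.1 -0.1  0.4]
17.925 [-1.05452989 -0.72098079 -0.35525334]
lid [494.83639185 265.46753722] 54.48073130701237 0.7736625514403292 [258.3909465  174.97119342]
```

View pics/i.png

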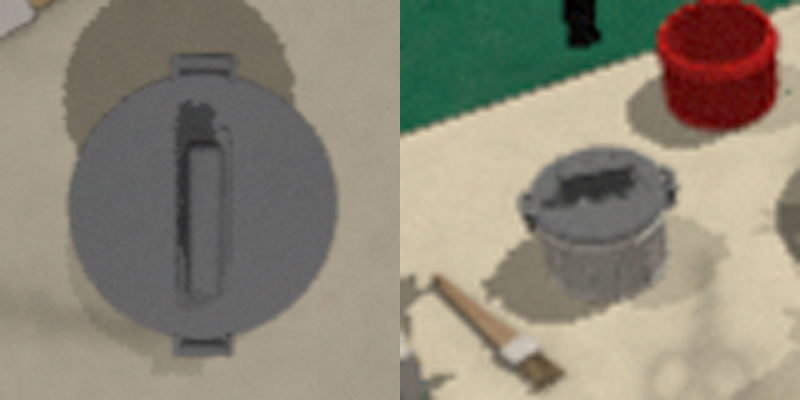

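The lid sits level and centred on the tub. Its fitted radius at z = 75 matches the home height, and both clips hang undeflected at (203,65) and (203,345).

```bash
python3 -c "
from bench import manip
print(manip.sign_off())"
```

```text
the job is handed in; nothing more can be done
None
```

The lid is home on the wide tub: it held a 20 N press and looks level with both clips down, though I didn't catch the snap itself or tug-test it. The tub is upright, the lid released, the narrow tub untouched, and I handed in at about 18 s.

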